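# Butt the tray stack up, peel off its top tray and present it for filling

### The job

Slide the loose stack of nested trays (orange tray on top) up against the fixed blue stack until their ends meet flush with no gap, sides in line. Then peel off only the orange tray: raise its tabbed corner first while its far end still rests on the stack, because a straight pull brings the trays beneath along, and leave the others standing butted. Finish still holding the orange tray level in the air, about 10 cm above the filling mat, centred over it and lengthwise along it; do not push the mug or the sugar dredger about.

Things in the scene. Friction and masses are not known exactly. Their poses are not given: they have to be found in the camera images.
- neighbour: Fixed stack of four nested blue trays, 100 (x) x 160 (y) x 45 mm high, with an aluminium bracket at its +y end. Origin: centre of its underside on the worktop; z up. Its flat face at local y = -80 mm (stacked tray rims, from 25 to 45 mm above the worktop) is the one to butt against; the loose stack starts 30 to 90 mm off that face on its -y side, turned by up to 0.1 rad and up to 8 mm aside.
- rest: The loose stack below the orange tray: four nested blue trays, one body, about 0.45 kg, 100 (x) x 160 (y) x 45 mm high, origin at the centre of its underside, standing on the worktop. Its +y end (rims, 25 to 45 mm high) is to meet the neighbour; its -y end is the outer one, free for pushing. Friction with the worktop about 0.5 to 0.7.
- rest_end_a (a point): Corner of the loose blue stack's +y end, at its local (50, 80, 40) mm.
- rest_end_b (a point): The other corner of the loose blue stack's +y end, at its local (-50, 80, 40) mm.
- top_tray: Orange plastic tray on top of the loose stack, about 0.12 kg: rim 100 (x) x 160 (y) mm and 5 mm thick, 30 mm deep with the rim; origin at the centre of its underside, axes as for the stack beneath. It sits 25 mm deep in the next tray with 4 mm of play, origin 20 mm above the blue stack's underside, rim on the blue rim (orange rim top 50 mm above the worktop).
- lugs (a point): Midway between two hidden spring lugs of the blue stack, at its local (0, 50, 24.5) mm. They grip the orange tray's long sides with about 7 N of friction in all (the blue stack weighs about 4.5 N), 30 mm from the +y end, and let go once the orange tray has risen 7 mm there: a tilt of 0.3 to 0.4 rad about its +y rim does it.
- tab (a point): Middle of the upright orange grip tab on the orange tray's rim, at the tray's local (43, -62, 44) mm: a fin 10 mm thick (x), 26 mm long (y), standing 28 mm above the rim, at the +x corner of the outer (-y) end. Pinch it across its thickness from above.
- far_rim (a point): Underside of the orange tray's rim in the middle of its +y end, at the tray's local (0, 78, 25) mm: the edge about which it is tilted while being peeled. The lugs' drag can draw the blue stack back some mm; turning about just this edge keeps that small.
- fill_mat: Filling place: fixed black rubber mat 130 (x) x 190 (y) x 3 mm on the worktop with four small aluminium corner guides 9 mm high. Origin: centre of its underside; the held tray's long side runs along its y axis.
- mug: White mug with dark dots, 82 x 114 x 91 mm, left of the fixed stack; stays where it is. Origin: centre of its underside.
- dredger: Grey sugar dredger, 69 mm across and 116 mm high, behind and to the right of the filling mat; stays where it is. Origin: centre of its underside.

How it is judged (in metres and radians):
On the way, in this order (a step that is already met when the one before it is completed fails the run):
1. the loose stack, with the orange tray still nested in it, stands flush against the fixed stack (both end corners within 4 mm) (y of each of rest_end_a, rest_end_b in the frame of neighbour above -0.084 m and z of top_tray in the frame of rest below 0.026 m and angle between top_tray's own z axis and vertical below 0.05 rad), for 0.2 s.
2. the tabbed corner is raised (tray tilted more than 0.12 rad) while its far end still rests on the stack, which stays down (angle between top_tray's own z axis and vertical above 0.12 rad and z of tab in the frame of rest above 0.08 m and z of far_rim in the frame of rest below 0.055 m and angle between rest's own z axis and vertical below 0.06 rad), for 0.1 s.
At the end, for the whole second after the job is handed in: The fingers hold the orange tray still, underside 70 to 170 mm above the worktop, within 15 degrees of level, within 30 mm of centred over the mat and 17 degrees of lengthwise; the blue stack stands flat, end corners within 8 mm of the fixed stack, sides within 25 mm in line (height (world z) of top_tray between 0.07 and 0.17 m and angle between top_tray's own z axis and vertical below 0.26 rad and horizontal distance between top_tray and fill_mat below 0.03 m and angle between the y axis of top_tray and the y axis of fill_mat, either way round below 0.3 rad and contact force between the fingers and top_tray above 1 N and contact force between top_tray and rest below 0.1 N and linear speed of top_tray below 0.03 m/s and y of each of rest_end_a, rest_end_b in the frame of neighbour above -0.088 m and x of rest in the frame of neighbour between -0.025 and 0.025 m and height (world z) of rest below 0.005 m and angle between rest's own z axis and vertical below 0.03 rad); the arm keeps its last pose, push and grip.
It fails at once if the blue trays beneath are lifted or tipped (height (world z) of rest above 0.015 m or angle between rest's own z axis and vertical above 0.12 rad).
It fails at once if the mug or the sugar dredger is pushed away (distance of any of mug, dredger from where it was at the start of the episode above 0.03 m).
It also fails if it takes over 51 s, if anything falls off the work surface, if the arm or the gripper's body presses on something with over 40 N, if the wrist force passes 120 N, or if a joint passes its speed limit or range.

### The arm

A 7-joint arm with a two-finger parallel gripper is mounted at the origin on a cart in front of the work surface, level with it; the furniture and walls round the work are solid. World frame = base frame: x ahead of the robot, y to its left, z up, the work surface at z = 0. Lengths are in mm, angles in rad, forces in N, time in s.
With the tool pointing down it reaches from about 425 to 950 mm from the base axis. Payload 16.7 kg.
Tool frame: the origin (TCP) lies at the very end of the fingers, on their centre line; the grasp point (between the pads) lies 19 mm behind it; z points along the fingers, y is the line along which they close (so a half turn about z gives the same grasp; the last joint's range is limited). The gripper opens to 94 mm and grips with 3 to 60 N. Pads are 16 mm wide; open, the fingers measure 119 mm over their backs; the gripper's body (75 mm by 177 mm) begins 78 mm behind the grasp point.
Start: joints at [1.079, 0.426, 0.074, 1.606, -0.034, 1.111, -0.067], TCP at [226.852, -635.698, 205.467] pointing down, gripper open.
Joint ranges: [-2.85, 2.85], [-0.5, 2.14], [-1.23, 1.37], [0.21, 2.46], [-1.02, 4.16], [0.16, 2.05], [-2.73, 2.73]. Speed limits (rad/s): [1.89, 1.89, 2.39, 2.39, 3.01, 3.01, 3.01].

### API

Orientations are given as a unit quaternion [w, x, y, z].
In Python, from bench import robot gives the robot as it stands.
- The arm moves only by the tool servo_tool, never from a script. Its argument "commands" is a list of rows, each a list of 5 numbers: the opening, from 0 (shut) to 1 (fully open), then the shift along the tool's x, y, z in units of 30 mm (1.0 is 30 mm), then the turn about the tool's z in rad. In form: [[jaw, dx, dy, dz, roll], ...]. A call has 1 to 12 rows; each row shifts and turns the commanded pose from where the row before left it, along the tool's axes as they then stand; what a row does not reach is not made up. A row lasts 1/12 s, in which the tool goes at most 41.7 mm and 7.16 degrees, less where a joint would pass 70% of its speed; a pose out of reach is approached as far as the arm can. A call is refused whole if a number of a shift passes 1 or a number of a turn 0.125, either way. A call with a gripper value outside its range is refused whole. The fingers move at their own pace and stop on an object; "grip_force" is the grip in N (left out, the last holds). Time passes only in rows, so rows that do not move let the fingers close. It gives the time, the measured TCP pose, the force, the opening and the grip force at its end, in the units of the state.
- robot.get_obs(): the state, without advancing time (a new reading comes with each control period).
- robot.camera(name): name is "scene" or "side" or "wrist"; returns a dict with "frame" (384x512x3 uint8, red, green, blue), "depth" (384x512 float32, mm along the optical axis (not along the pixel's ray), 0 where there is no reading), "mtx" (3x3 intrinsics, pixels), "k1" (the pictures are not rectified: a ray, as slopes to the right and down, at radius r is drawn at 1 + k1 r^2 times it, then the intrinsics apply), "R" (3x3) and "t" (3): a world point X has camera coordinates R X + t; the wrist camera has in their place "T_tool_cam" (4x4, takes a point from camera to tool coordinates, whose origin is the TCP and whose axes are the flange's). Camera axes: x right, y down, z forward; pixel columns grow to the right and rows downward; lengths in mm; the calibration is good to about 2 mm. A picture is of the moment at which its call begins: read the wrist's pose just before it.
- robot.close_job(): hands the job in; it is judged then, once.
Trained networks look in the newest picture that a camera, given by its name, has taken for a name from the list of things; names that differ only in an ending like _2 or _b are one class to them, and where a whole thing is asked for, a point or a joint stands for the part that bears it (a point fixed in the world has none). Each returns a list of dicts, best first, with "confidence" (0 to 1); they miss things now and then, are a little off and sometimes report something else, mostly with a low value. They report only what shows in the picture. A call takes as long as a camera call.
- robot.silhouettes(camera, query): "pixels" (384x512 bool, what is visible of it) and "rect" ([left, top, right, bottom] in pixels, round what is visible of it).
The state is a dict: "t": time; "joint_positions": joint angles; "dq": joint speeds; "joint_efforts": joint torques, N m; "eef_pos": TCP position; "ee_rot": TCP orientation; "force": force on the tool from outside, world axes, zero at the start; "moment": the same for the moment, N m; "grip_width": opening from 0.0 (shut) to 1.0 (fully open); "gripper_force": force on a finger pad.
Only numpy, scipy, OpenCV 4.12 (cv2) and the standard library are available. Lean on these libraries where they do the work, as an engineer would, in place of code of your own. Each camera call takes 0.05 s, during which the arm holds its last target. There are 200 camera calls.

## Working session

There is one attempt and no reset: what is moved stays moved. The work goes in short steps, Python scripts to look and compute and a tool call to move; the robot and the scene stay as the last step left them, time stands still between calls to the robot, and variables do not carry over. Pictures are saved under pics/ and viewed, at most 10 in all, crops included, and the job is handed in when it is done.

Besides the shell and the picture viewer there is one more tool, called after ">>>" as name(argument=value, ...) on one line, values as JSON. servo_tool: Moves the arm, as the interface text tells. Its arguments: {"type":"object","properties":{"commands":{"type":"array","items":{"type":"array","items":{"type":"number"}}},"grip_force":{"type":"number"}},"required":["commands"]}

```bash
mkdir -p pics; ls; cat > h.py <<'E'
import numpy as np, cv2
from bench import robot
from scipy.spatial.transform import Rotation as Ro
def cam(n):
    o=robot.get_obs(); c=robot.camera(n)
    if 'R' in c: Rw=np.array(c['R']).T; tw=-Rw@np.array(c['t'])
    else:
        q=o['ee_rot']; R=Ro.from_quat([q[1],q[2],q[3],q[0]]).as_matrix(); T=np.array(c['T_tool_cam'])
        Rw=R@T[:3,:3]; tw=R@T[:3,3]+np.array(o['eef_pos'])
    c['Rw'],c['tw']=Rw,tw
    return c
def rays(c,uv):
    K=np.array(c['mtx'],float); d=np.array([(np.asarray(uv,float)[:,0]-K[0,2])/K[0,0],(np.asarray(uv,float)[:,1]-K[1,2])/K[1,1]]).T
    s=d.copy()
    for _ in range(20): s=d/(1+c['k1']*(s**2).sum(1,keepdims=True))
    return np.c_[s,np.ones(len(s))]
def pts(c,mask):
    v,u=np.nonzero(mask&(c['depth']>0)); r=rays(c,np.c_[u,v])*c['depth'][v,u][:,None]
    return r@c['Rw'].T+c['tw'], np.c_[u,v]
def tri(c1,p1,c2,p2):
    A=np.zeros((3,3));b=np.zeros(3)
    for c,p in((c1,p1),(c2,p2)):
        d=c['Rw']@rays(c,[p])[0]; d/=np.linalg.norm(d); P=np.eye(3)-np.outer(d,d); A+=P;b+=P@c['tw']
    return np.linalg.solve(A,b)
def save(n,f): cv2.imwrite(f'pics/{n}.png',cv2.cvtColor(f,cv2.COLOR_RGB2BGR))
E
python3 - <<'E'
from h import *
o=robot.get_obs(); print({k:np.round(v,3).tolist() for k,v in o.items()})
fs=[]
np.set_printoptions(suppress=True,precision=1)
for n in('scene','side','wrist'):
    c=cam(n); fs.append(c['frame']); print(n,c['tw'],np.round(c['Rw'],2).tolist())
    for q in('neighbour','rest','top_tray','tab','fill_mat','mug','dredger'):
        for s in robot.silhouettes(n,q)[:2]:
            P,_=pts(c,s['pixels']); 
            print(q,round(s['confidence'],2),s['rect'],len(P), np.percentile(P,[2,50,98],axis=0).tolist() if len(P) else '')
    np.savez(f'{n}0.npz',**{k:v for k,v in c.items()})
b=np.hstack(fs[:2]); save('a',cv2.resize(b,(800,300))); save('w',fs[2])
E
```

```text
pics
{'t': 0.0, 'joint_positions': [1.078, 0.427, 0.074, 1.607, -0.034, 1.111, -0.067], 'dq': [-0.0, 0.0, 0.001, 0.001, 0.0, 0.001, -0.002], 'joint_efforts': [-0.0, -93.578, 3.667, -45.417, -0.049, 0.02, 0.0], 'eef_pos': [226.716, -635.316, 204.808], 'ee_rot': [-0.001, 0.985, 0.171, -0.0], 'force': [-0.564, 0.364, -0.533], 'moment': [0.027, 0.007, 0.032], 'gripper_force': 0.0, 'grip_width': 0.998}
scene [-270.5  746.2 1166.6] [[-0.6, -0.57, 0.56], [-0.8, 0.42, -0.42], [0.0, -0.7, -0.71]]
neighbour 0.8 [208.8, 209.1, 271.6, 263.8] 1913 [[462.18938103300025, 132.11054586162172, 4.107414147192357], [514.2967006588847, 222.48033201171017, 21.48331752433728], [561.2647275531297, 315.64231823766335, 50.628661282257596]]
rest 0.86 [258.8, 198.5, 316.7, 225.1] 409 [[475.21655592867, -54.20830296756458, 3.000149906019169], [482.5486483532699, 61.43115324310622, 31.757389224095732], [565.0508665260375, 96.37688716315064, 50.34544992890633]]
top_tray 0.94 [260.9, 173.8, 317.5, 218.5] 1183 [[477.03182105391994, -59.74199425332427, 17.455376015507348], [539.5885585265603, 8.088885019846543, 45.89
[... 2040 characters left out ...]
363.5297583804011, 0.5767855815173221], [520.88673714262, -264.4838286989998, 3.4902444522115275], [584.6471602870851, -174.443000731716, 8.840487499294298]]
mug 0.67 [155.6, 232.2, 193.6, 274.5] 1220 [[564.0916915243807, 415.29884998037085, 14.135249013086137], [595.0217635337722, 457.7250335633467, 67.90501413162693], [648.0099016469354, 506.7541495268169, 90.3564711192064]]
dredger 0.73 [261.5, 133.4, 275.8, 165.1] 442 [[684.766677379904, -314.15327628677636, 5.235178804438192], [705.9008710069053, -281.01934009781314, 64.10885956820852], [740.7794716068892, -271.3489349871219, 115.1834965872068]]
wrist [ 305.6 -607.6  383.5] [[0.34, -0.9, -0.27], [-0.94, -0.32, -0.1], [0.0, 0.28, -0.96]]
```

View pics/a.png

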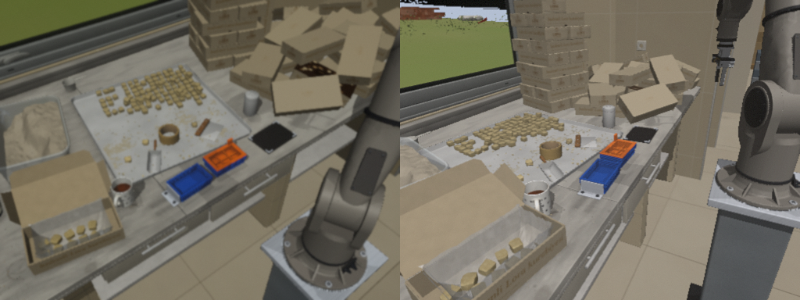

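>>> servo_tool(commands=[[1,0,0,0,-0.102],[1,0,0,0,-0.102],[1,0,0,0,-0.102],[1,0,0,0,-0.102],[1,0,0,0,-0.102],[1,0,0,0,-0.102],[1,0,0,0,-0.102],[1,0,0,0,-0.102],[1,0,0,0,-0.102],[1,0,0,0,-0.102],[1,0,0,0,-0.102],[1,0,0,0,-0.102]])

```text
t: 2.2
eef_pos: [226.8, -635.7, 205.5]
ee_rot: [-0.0, 0.707, 0.707, 0.0]
force: [0.6, -0.2, 0.9]
grip_width: 1.005
gripper_force: 0.0
```

>>> servo_tool(commands=[[1,1,0.8,-0.1,0],[1,1,0.8,-0.1,0],[1,1,0.8,-0.1,0],[1,1,0.8,-0.1,0],[1,1,0.8,-0.1,0],[1,1,0.8,-0.1,0],[1,1,0.8,-0.1,0],[1,1,0.8,-0.1,0],[1,1,0.8,-0.1,0],[1,1,0.8,-0.1,0],[1,1,0.8,-0.1,0],[1,1,0.8,-0.1,0]])

```text
t: 3.2
eef_pos: [517.2, -275.3, 241.9]
ee_rot: [0.0, 0.709, 0.706, -0.0]
force: [0.0, -0.9, 0.2]
grip_width: 1.004
gripper_force: 0.0
```

>>> servo_tool(commands=[[1,0.9,0,-0.2,0],[1,0.9,0,-0.2,0],[1,0.9,0,-0.2,0],[1,0.9,0,-0.2,0],[1,0.9,0,-0.2,0],[1,0.9,0,-0.2,0],[1,0,0,0,0],[1,0,0,0,0],[1,0,0,0,0]])

```text
t: 3.95
eef_pos: [516.9, -115.6, 277.4]
ee_rot: [0.0, 0.709, 0.706, -0.0]
force: [0.1, -0.7, -0.5]
grip_width: 1.003
gripper_force: 0.0
```

```bash
python3 - <<'E'
from h import *
np.set_printoptions(suppress=True,precision=1)
c=cam('wrist'); print(c['tw'])
f=c['frame'].copy()
for q in('neighbour','rest','top_tray','tab','fill_mat'):
    for s in robot.silhouettes('wrist',q)[:2]:
        P,_=pts(c,s['pixels']); 
        print(q,round(s['confidence'],2),s['rect'],len(P), np.percentile(P,[2,50,98],axis=0).tolist() if len(P) else '')
        if q in('neighbour','top_tray'):
            h=P[(P[:,2]>40)&(P[:,2]<54)]; r=cv2.minAreaRect(h[:,:2].astype(np.float32)); print('rim',len(h),np.median(h[:,2]),r)
np.savez('wrist1.npz',**c); save('b',f)
# scene+side rims
for n in('scene','side'):
    c=cam(n)
    for q in('neighbour','top_tray','fill_mat'):
        for s in robot.silhouettes(n,q)[:1]:
            P,_=pts(c,s['pixels']); lo,hi=(-3,20) if q=='fill_mat' else (38,56)
            h=P[(P[:,2]>lo)&(P[:,2]<hi)]; print(n,q,len(h),np.median(h[:,2]),cv2.minAreaRect(h[:,:2].astype(np.float32)))
print(robot.get_obs()['eef_pos'])
E
```

```text
[517.7 -32.3 455.4]
top_tray 0.96 [220.9, 0.0, 308.7, 134.2] 10782 [[481.6653430125312, -61.72085083117802, 20.1759544763222], [530.1234485324244, 17.943331706096032, 31.42155994880926], [576.9388325174615, 84.06986468867082, 57.030408304874236]]
rim 4315 48.54204055400231 ((529.4195556640625, 11.198715209960938), (151.4918670654297, 100.33937072753906), 89.7403335571289)
tab 0.63 [220.5, 1.3, 306.1, 130.8] 10843 [[481.39783673253874, -61.78243216552302, 20.10350342944599], [530.105129630086, 17.994060293507218, 31.386264241984634], [577.0267791278338, 84.107397066062, 56.69741593963335]]
fill_mat 0.95 [217.6, 201.6, 303.2, 309.1] 8665 [[462.2106679754753, -358.36448789532324, -0.08258625053187416], [526.0210729028979, -260.12172408810574, 1.9981650831380762], [588.8364520863272, -176.04641999403054, 7.370270535185118]]
scene neighbour 499 45.48527588737534 ((512.478759765625, 209.89932250976562), (105.65172576904297, 167.1778564453125), 3.293893337249756)
scene top_tray 567 51.63201955479326 ((527.0606689453125, 15.722763061523438), (161.83636474609375, 102.6416015625), 89.37030029296875)
scene fill_mat 1320 6.110162051487578 ((524.2891235351562, -271.99090576171875), (133.0050506591797, 200.83331298828125), 3.1361682415008545)
side neighbour 473 43.91543575385566 ((511.8706359863281, 210.364501953125), (100.70240783691406, 169.12039184570312), 2.8576767444610596)
side top_tray 359 49.749046741090524 ((525.6891479492188, 19.929927825927734), (157.54685974121094, 96.56216430664062), 89.18177032470703)
side fill_mat 667 3.466757382498713 ((522.5281982421875, -277.0545654296875), (133.11630249023438, 216.48321533203125), 2.398458480834961)
[ 517.  -114.8  277.5]
```

View pics/b.png

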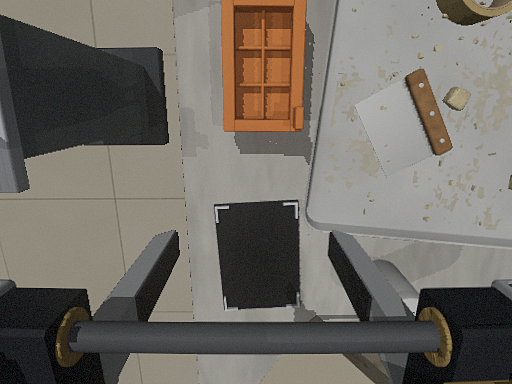

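>>> servo_tool(commands=[[0.7,1,0,-0.3,0],[0.7,1,0,-0.3,0],[0.7,1,0,-0.3,0],[0.7,1,0,-0.3,0],[0.7,1,0,-0.3,0],[0.7,1,0,-0.3,0],[0.7,0,0,0,0],[0.7,0,0,0,0]])

```text
t: 5.32
eef_pos: [517.7, 66.7, 332.0]
ee_rot: [0.0, 0.707, 0.707, 0.0]
force: [-0.2, -1.3, 0.2]
grip_width: 0.699
gripper_force: 0.0
```

```bash
python3 - <<'E'
from h import *
np.set_printoptions(suppress=True,precision=1)
c=cam('wrist'); print(c['tw'])
for q in('neighbour','top_tray','rest'):
    for s in robot.silhouettes('wrist',q)[:2]:
        P,uv=pts(c,s['pixels']); h=P[(P[:,2]>40)&(P[:,2]<54)]
        print(q,round(s['confidence'],2),s['rect'],len(P),len(h))
        if len(h)<50: continue
        print(np.median(h[:,2]),cv2.minAreaRect(h[:,:2].astype(np.float32)))
        t=P[(P[:,2]>66)]; print('tab',len(t),t.mean(0) if len(t) else '', np.percentile(t,[3,97],axis=0) if len(t) else '')
np.savez('wrist2.npz',**c); save('c',c['frame'])
d=dict(np.load('wrist1.npz'))
hsv=cv2.cvtColor(d['frame'],cv2.COLOR_RGB2HSV)
# mat from black pixels
m=(hsv[...,2]<60); n,l,st,ce=cv2.connectedComponentsWithStats(m.astype(np.uint8)); k=l[256,260]
P,_=pts(d,l==k); print('mat',st[k],cv2.minAreaRect(P[:,:2].astype(np.float32)),np.median(P[:,2]))
E
```

```text
[518.1 150.  510. ]
neighbour 0.96 [212.9, 0.0, 288.9, 124.9] 8721 2121
43.49641644495887 ((516.2062377929688, 208.6976318359375), (100.7054672241211, 161.89993286132812), 3.2379629611968994)
tab 0  
top_tray 0.87 [226.0, 141.5, 295.9, 249.5] 6398 2752
48.67719228322042 ((529.7219848632812, 15.463729858398438), (159.6388702392578, 99.87789916992188), 89.71733093261719)
tab 116 [571.8 -44.7  75.4] [[567.5 -57.   67.9]
 [577.  -34.3  78.3]]
mat [ 214  200   86  109 8133] ((525.8693237304688, -270.10089111328125), (129.04251098632812, 192.625244140625), 3.039482831954956) 1.9727975933412267
```

View pics/c.png

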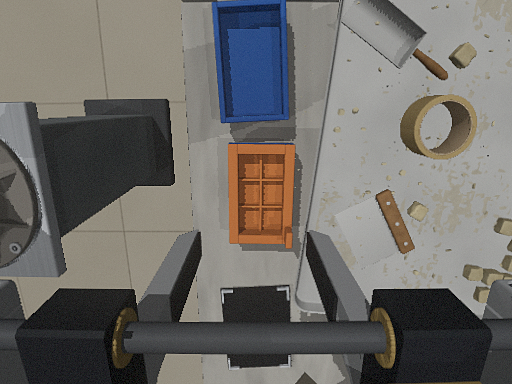

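>>> servo_tool(commands=[[0.7,0,0,0,-0.0565],[0.7,-0.87,0.05,0,0],[0.7,-0.87,0.05,0,0],[0.7,-0.87,0.05,0,0],[0.7,-0.87,0.05,0,0],[0.7,-0.87,0.05,0,0],[0.7,-0.87,0.05,0.5,0],[0.7,0,0,1,0],[0.7,0,0,1,0],[0.7,0,0,1,0],[0.7,0,0,1,0],[0.7,0,0,1,0]])

```text
t: 6.52
eef_pos: [534.3, -92.0, 164.9]
ee_rot: [-0.0, 0.689, 0.725, -0.0]
force: [-0.3, -1.0, 0.2]
grip_width: 0.7
gripper_force: 0.0
```

>>> servo_tool(commands=[[0.7,0,0,1,0],[0.7,0,0,1,0],[0.7,0,0,1,0],[0.7,0,0,1,0],[0.7,0,0,0.5,0],[0.7,0,0,0.07,0],[0.7,0,0,0,0],[0.7,0,0,0,0]])

```text
t: 7.18
eef_pos: [535.3, -91.3, 30.2]
ee_rot: [0.0, 0.689, 0.725, 0.0]
force: [-0.1, -0.1, 1.2]
grip_width: 0.7
gripper_force: 0.0
```

>>> servo_tool(commands=[[0.7,0.2,0,0,0],[0.7,0.2,0,0,0],[0.7,0.12,0,0,0],[0.7,0.12,0,0,0],[0.7,0.12,0,0,0],[0.7,0.12,0,0,0],[0.7,0.12,0,0,0],[0.7,0.12,0,0,0],[0.7,0.12,0,0,0],[0.7,0.12,0,0,0],[0.7,0.12,0,0,0]])

```text
t: 8.1
eef_pos: [533.1, -47.0, 30.2]
ee_rot: [0.001, 0.688, 0.725, -0.0]
force: [1.1, -7.6, 6.7]
grip_width: 0.703
gripper_force: 3.5
```

>>> servo_tool(commands=[[0.7,0.06,0,0,0],[0.7,0.06,0,0,0],[0.7,0.03,0,0,0],[0.7,0,0,0,0]])

```text
t: 8.43
eef_pos: [532.8, -42.3, 30.1]
ee_rot: [0.001, 0.688, 0.725, 0.0]
force: [0.6, -5.3, 3.7]
grip_width: 0.703
gripper_force: 2.4
```

>>> servo_tool(commands=[[0.7,0.06,0,0,0],[0.7,0.06,0,0,0],[0.7,0.03,0,0,0],[0.7,0,0,0,0]])

```text
t: 8.77
eef_pos: [532.6, -41.1, 30.1]
ee_rot: [0.002, 0.689, 0.725, -0.001]
force: [2.3, -22.5, 4.7]
grip_width: 0.698
gripper_force: 11.1
```

```bash
cat > gap.py <<'E'
from h import *
import sys
np.set_printoptions(suppress=True,precision=1)
A=0.0555; N=np.array([516.2,208.7])
M=np.array([[np.cos(A),np.sin(A)],[-np.sin(A),np.cos(A)]])
for n in sys.argv[1:]:
    c=cam(n); np.savez(n+'_last.npz',**c)
    for q in('neighbour','top_tray','rest'):
        for s in robot.silhouettes(n,q)[:1]:
            P,_=pts(c,s['pixels']); L=(P[:,:2]-N)@M.T; k=(P[:,2]>38)&(P[:,2]<56)
            print(n,q,round(s['confidence'],2),k.sum(),'local pct',np.percentile(L[k],[1,50,99],axis=0).tolist() if k.sum()>20 else '')
    save(n+'%d'%(robot.get_obs()['t']*100),c['frame'])
o=robot.get_obs();print(o['t'],o['eef_pos'],o['force'])
E
python3 gap.py scene side wrist; ls pics
```

```text
scene neighbour 0.98 466 local pct [[-53.836571171064996, -79.87938334957498], [-17.78094699422653, 13.614541667448488], [44.21588863144269, 84.63850039159118]]
scene top_tray 0.86 547 local pct [[-54.483745797464664, -239.37861312054008], [1.778691689112447, -165.43338518551047], [44.22761966520214, -82.54851757316142]]
scene rest 0.57 64 local pct [[-56.66103403441487, -228.14940226359371], [-54.21364694035299, -163.5498386348128], [-49.94456157771249, -82.32811887689216]]
side neighbour 0.8 467 local pct [[-54.11754927140562, -78.69288824310712], [-5.779261311759402, 27.45100105213435], [44.65428847664078, 85.50011272702838]]
side top_tray 0.71 391 local pct [[-55.160708273437066, -236.24355637977135], [-1.2752244723720307, -160.5498513344214], [39.9944672472186, -79.7170538611485]]
side rest 0.74 28 local pct [[-57.0824364187181, -220.363162296052], [-55.57423135373774, -148.23506528270508], [-54.456826514897195, -85.6570252431985]]
wrist top_tray 0.8 18669 local pct [[-51.13976971083266, -239.57967181045063], [-12.593041625684457, -181.97464355874854], [46.84122877544254, -121.01512276881166]]
9.3667 [532.6 -41.1  30.2] [  2.6 -22.4   4.6]
a.png
b.png
c.png
scene896.png
side916.png
w.png
wrist936.png
```

```bash
python3 -c "
import cv2,numpy as np
a=cv2.imread('pics/scene896.png')[165:260,200:330];b=cv2.imread('pics/side916.png')[160:250,210:320]
cv2.imwrite('pics/d.png',np.hstack([cv2.resize(a,(400,300),interpolation=2),cv2.resize(b,(400,300),interpolation=2)]))"
```

```text
(no output)
```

View pics/d.png

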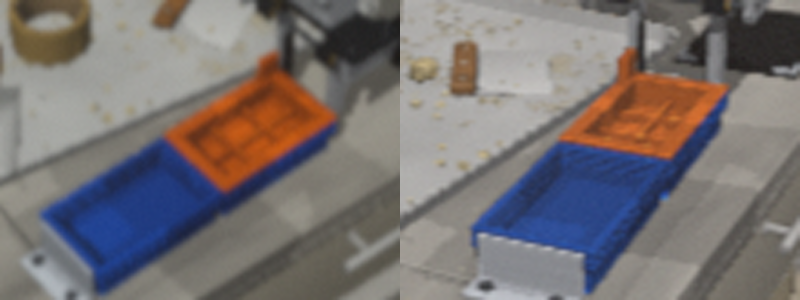

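>>> servo_tool(commands=[[0.7,-0.3,0,0,0],[0.7,-0.4,0,0,0],[0.7,-0.4,0,-0.3,0],[0.7,0,0,-1,0],[0.7,0,0,-1,0],[0.7,0,0,-1,0],[0.7,0,0,-1,0],[0.7,0,0,-0.5,0],[0.7,0,0,0,0],[0.7,0,0,0,0]])

```text
t: 10.2
eef_pos: [534.1, -70.7, 174.0]
ee_rot: [0.001, 0.688, 0.725, 0.0]
force: [0.2, 0.3, -0.7]
grip_width: 0.699
gripper_force: 0.0
```

```bash
cat > tab.py <<'E'
from h import *
np.set_printoptions(suppress=True,precision=1)
c=cam('wrist'); np.savez('wt%d.npz'%(robot.get_obs()['t']*100),**c)
s=robot.silhouettes('wrist','top_tray')[0]; P,uv=pts(c,s['pixels']); t=P[:,2]>62; T=P[t];T=T[np.linalg.norm(T[:,:2]-np.median(T[:,:2],0),axis=1)<25]
top=T[T[:,2]>74]
print(s['confidence'],s['rect'],len(T),T.mean(0),np.percentile(T,[2,98],axis=0).tolist(),'top',len(top),top.mean(0),cv2.minAreaRect(top[:,:2].astype(np.float32)))
k=(P[:,2]>44)&(P[:,2]<54);print('rim',np.median(P[k,2]),cv2.minAreaRect(P[k][:,:2].astype(np.float32)))
print(robot.get_obs()['eef_pos'])
save('t%d'%(robot.get_obs()['t']*100),c['frame'])
E
python3 tab.py; ls pics
```

```text
0.84 [192.7, 0.0, 307.3, 152.7] 385 [568.5 -11.3  75.4] [[564.1171878141242, -23.895112747848195, 64.42198061718213], [574.0297685476248, 0.9517012441786152, 78.02431874977984]] top 331 [569.1 -11.3  76.4] ((569.3728637695312, -11.707304954528809), (10.036821365356445, 26.14013671875), 2.2764370441436768)
rim 48.64047672130897 ((523.73583984375, 34.617740631103516), (100.82127380371094, 133.5019073486328), 3.0727200508117676)
[533.2 -70.5 172.5]
a.png
b.png
c.png
d.png
scene896.png
side916.png
t1030.png
w.png
wrist936.png
```

>>> servo_tool(commands=[[0.35,0.475,0.32,0,0],[0.35,0.475,0.32,0,0],[0.35,0.475,0.32,0,0],[0.35,0.475,0.33,0,0],[0.35,0,0,0.8,0],[0.35,0,0,0.5,0],[0.35,0,0,0,0],[0.35,0,0,0,0]])

```text
t: 10.97
eef_pos: [568.5, -11.3, 133.1]
ee_rot: [-0.001, 0.688, 0.726, -0.001]
force: [0.4, -0.1, -0.5]
grip_width: 0.349
gripper_force: 0.0
```

```bash
python3 tab.py; ls pics|grep t1
```

```text
0.77 [136.0, 26.6, 264.5, 231.7] 436 [569.3  -9.5  75.5] [[564.3044816723137, -23.073141916649906, 64.4791197817314], [574.4483738250067, 1.201477094042538, 77.99395350331893]] top 388 [569.4 -10.8  76.5] ((569.3646850585938, -11.21956729888916), (9.744504928588867, 25.11502456665039), 3.405378818511963)
rim 48.66929547164966 ((523.0035400390625, 47.609130859375), (100.46101379394531, 159.5989990234375), 2.9651782512664795)
[569.6 -11.5 134.7]
t1030.png
t1106.png
```

>>> servo_tool(commands=[[0.35,0,0,0.8,0],[0.35,0,0,0.8,0],[0.35,0,0,0.6,0],[0.35,0,0,0.3,0],[0.35,0,0,0.15,0],[0.35,0,0,0,0],[0.35,0,0,0,0]])

```text
t: 11.65
eef_pos: [570.1, -11.4, 55.9]
ee_rot: [0.0, 0.688, 0.725, 0.0]
force: [0.6, -0.1, -0.2]
grip_width: 0.348
gripper_force: 0.0
```

>>> servo_tool(commands=[[0.2,0,0,0,0],[0,0,0,0,0],[0,0,0,0,0],[0,0,0,0,0],[0,0,0,0,0],[0,0,0,0,0]], grip_force=15)

```text
t: 12.15
eef_pos: [569.7, -11.5, 55.4]
ee_rot: [0.0, 0.688, 0.725, 0.0]
force: [-1.3, -0.5, 5.8]
grip_width: 0.106
gripper_force: 15.0
```

>>> servo_tool(commands=[[0,0.035,0,-0.153,0],[0,0.04,0,-0.153,0],[0,0.045,0,-0.153,0],[0,0.055,0,-0.15,0],[0,0.055,0,-0.149,0],[0,0.056,0,-0.148,0],[0,0,0,0,0],[0,0,0,0,0]])

```text
t: 12.82
eef_pos: [569.2, -2.6, 82.5]
ee_rot: [0.0, 0.688, 0.725, 0.0]
force: [0.4, 0.6, -0.5]
grip_width: 0.104
gripper_force: 15.0
```

```bash
cat > tilt.py <<'E'
from h import *
np.set_printoptions(suppress=True,precision=3)
for n in('side','scene'):
    c=cam(n); s=robot.silhouettes(n,'top_tray')[0]; P,_=pts(c,s['pixels'])
    # plane of rim: ransac
    best=0;rng=np.random.default_rng(0)
    for _ in range(500):
        a=P[rng.choice(len(P),3,False)]; m=np.cross(a[1]-a[0],a[2]-a[0]); L=np.linalg.norm(m)
        if L<500: continue
        m/=L
        if abs(m[2])<.7: continue
        k=abs((P-a[0])@m)<2.5
        if k.sum()>best: best=k.sum();K=k
    Q=P[K]; cc=Q.mean(0); m=np.linalg.svd(Q-cc)[2][2]; m*=np.sign(m[2]); print(n,len(P),best,'normal',m,'pct',np.percentile(Q,[1,50,99],axis=0).round(0).tolist())
    save('%s%d'%(n,robot.get_obs()['t']*100),c['frame'])
o=robot.get_obs();print(o['t'],o['eef_pos'],o['force'])
E
python3 tilt.py; ls pics; python3 -c "
import cv2,glob,numpy as np
a=cv2.imread(sorted(glob.glob('pics/scene1*'))[-1])[135:260,200:330];b=cv2.imread(sorted(glob.glob('pics/side1*'))[-1])[130:250,210:320]
cv2.imwrite('pics/e.png',np.hstack([cv2.resize(a,(400,380),interpolation=2),cv2.resize(b,(400,380),interpolation=2)]))"
```

```text
side 912 351 normal [-0.004  0.19   0.982] pct [[469.0, -27.0, 48.0], [513.0, 66.0, 62.0], [567.0, 130.0, 80.0]]
scene 1296 343 normal [-0.016  0.188  0.982] pct [[468.0, -26.0, 51.0], [512.0, 55.0, 66.0], [571.0, 129.0, 84.0]]
13.0167 [569.124  -2.869  82.026] [ 0.302  0.68  -0.312]
a.png
b.png
c.png
d.png
scene1301.png
scene896.png
side1291.png
side916.png
t1030.png
t1106.png
w.png
wrist936.png
```

View pics/e.png

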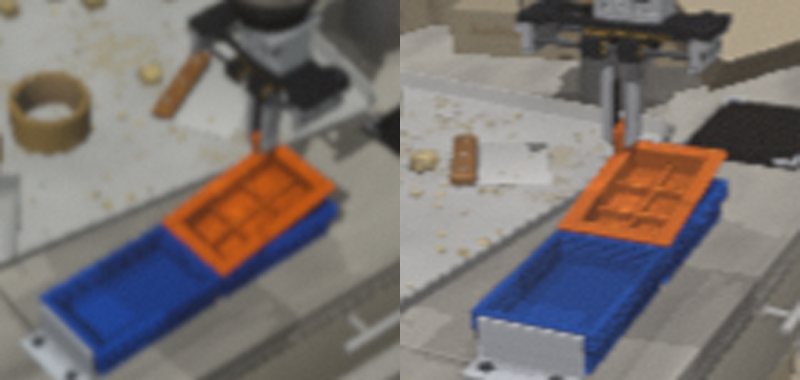

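>>> servo_tool(commands=[[0,0.066,0,-0.144,0],[0,0.07,0,-0.143,0],[0,0.074,0,-0.142,0],[0,0.081,0,-0.137,0],[0,0.085,0,-0.135,0],[0,0.088,0,-0.132,0],[0,0.09,0,-0.13,0],[0,0,0,0,0],[0,0,0,0,0]])

```text
t: 13.77
eef_pos: [568.3, 13.9, 111.2]
ee_rot: [0.0, 0.688, 0.725, 0.0]
force: [0.7, 0.5, -1.2]
grip_width: 0.1
gripper_force: 15.0
```

```bash
python3 tilt.py; python3 -c "
import cv2,glob,numpy as np
a=cv2.imread(sorted(glob.glob('pics/scene1*'))[-1])[135:260,200:330];b=cv2.imread(sorted(glob.glob('pics/side1*'))[-1])[130:250,210:320]
cv2.imwrite('pics/f.png',np.hstack([cv2.resize(a,(400,380),interpolation=2),cv2.resize(b,(400,380),interpolation=2)]))"
```

```text
side 1222 436 normal [-0.011  0.366  0.931] pct [[468.0, -14.0, 52.0], [509.0, 71.0, 79.0], [568.0, 136.0, 112.0]]
scene 438 121 normal [0.709 0.04  0.704] pct [[467.0, -30.0, 15.0], [477.0, 33.0, 45.0], [510.0, 120.0, 52.0]]
13.9667 [568.088  13.691 110.776] [ 0.036 -1.017 -1.31 ]
```

View pics/f.png

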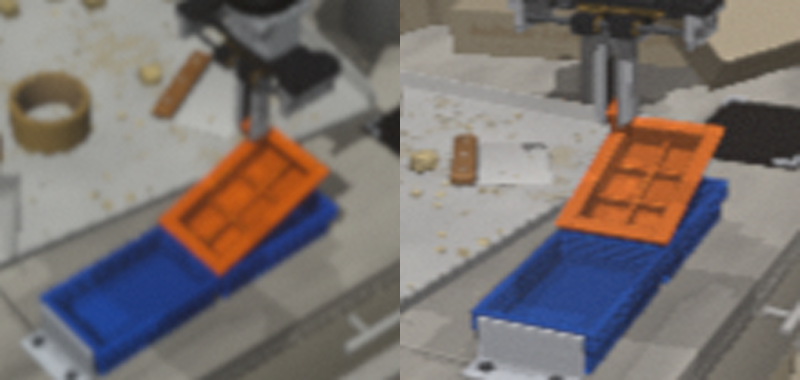

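>>> servo_tool(commands=[[0,0.09,0,-0.128,0],[0,0.095,0,-0.126,0],[0,0,0,0,0]])

```text
t: 14.22
eef_pos: [568.1, 20.0, 119.4]
ee_rot: [0.0, 0.688, 0.726, 0.0]
force: [0.4, -0.7, -0.7]
grip_width: 0.107
gripper_force: 15.0
```

>>> servo_tool(commands=[[0,0,0,0,0],[0,0,0,0,0],[0,0,0,0,0],[0,0,0,-0.1,0],[0,0,0,-0.1,0],[0,0,0,-0.1,0],[0,0,0,0,0]], grip_force=50)

```text
t: 14.8
eef_pos: [568.3, 19.4, 128.4]
ee_rot: [0.0, 0.688, 0.725, 0.0]
force: [-0.6, -0.0, -1.6]
grip_width: 0.102
gripper_force: 50.0
```

```bash
python3 tilt.py
```

```text
side 1285 457 normal [-0.026  0.413  0.91 ] pct [[467.0, -9.0, 64.0], [510.0, 77.0, 92.0], [569.0, 137.0, 131.0]]
scene 1344 330 normal [-0.034  0.42   0.907] pct [[469.0, -9.0, 67.0], [515.0, 66.0, 99.0], [571.0, 134.0, 133.0]]
15.0 [567.815  19.2   127.541] [-0.273  0.645 -1.263]
```

>>> servo_tool(commands=[[0,0,0,-0.3,0],[0,0,0,-0.5,0],[0,0,0,-0.5,0],[0,0,0,-0.5,0],[0,-0.1,0,-0.4,0],[0,-0.3,-0.02,-0.2,0],[0,-0.5,-0.03,0,0],[0,-0.6,-0.03,0,0],[0,-0.6,-0.03,0,0],[0,-0.6,-0.03,0,0],[0,-0.6,-0.03,0,0],[0,-0.6,-0.03,0,0]], grip_force=60)

```text
t: 16.0
eef_pos: [567.6, -99.8, 199.5]
ee_rot: [-0.0, 0.689, 0.725, -0.0]
force: [0.3, 0.4, -1.6]
grip_width: 0.105
gripper_force: 60.0
```

>>> servo_tool(commands=[[0,-0.6,-0.03,0,0],[0,-0.6,-0.03,0,0],[0,-0.6,-0.03,0,0],[0,-0.6,-0.03,0,0],[0,-0.6,-0.03,0,0],[0,-0.6,-0.03,0,0],[0,-0.6,-0.03,0,0],[0,-0.6,-0.03,0,0],[0,-0.6,-0.03,0,0],[0,-0.6,-0.03,0,0],[0,-0.3,0,0,0],[0,0,0,0,0]])

```text
t: 17.0
eef_pos: [568.1, -289.9, 199.1]
ee_rot: [-0.0, 0.69, 0.724, -0.0]
force: [0.2, 0.5, -1.1]
grip_width: 0.103
gripper_force: 60.0
```

```bash
python3 tilt.py; python3 gap.py scene
```

```text
side 783 238 normal [-0.007  0.409  0.913] pct [[468.0, -314.0, 134.0], [507.0, -231.0, 161.0], [566.0, -172.0, 199.0]]
scene 1208 314 normal [-0.03   0.407  0.913] pct [[470.0, -314.0, 138.0], [514.0, -231.0, 166.0], [569.0, -169.0, 203.0]]
17.2 [ 569.081 -285.847  199.603] [ 0.211  0.555 -1.918]
scene neighbour 0.81 534 local pct [[-54.224203605304865, -79.25525794406674], [-9.871156736843208, 17.83533625273409], [47.561762331605884, 84.98484285729064]]
scene top_tray 0.83 0 local pct 
scene rest 0.56 432 local pct [[-57.32360438053303, -241.71362167548241], [-7.970262861090134, -161.82500316529928], [45.950187276418944, -80.34455357243301]]
17.4 [ 569.1 -286.3  199.7] [-0.6 -0.  -0.6]
```

>>> servo_tool(commands=[[0,-0.09,0,0.5,0],[0,-0.09,0.02,0.6,0],[0,-0.09,0.02,0.6,0],[0,0,0,0.6,0],[0,0,0,0.6,0],[0,0,0,0.4,0],[0,0,0,0.2,0],[0,0,0,0,0],[0,0,0,0,0]])

```text
t: 18.15
eef_pos: [570.9, -295.1, 95.1]
ee_rot: [0.0, 0.688, 0.725, 0.0]
force: [-0.0, -0.5, -0.4]
grip_width: 0.105
gripper_force: 60.0
```

>>> servo_tool(commands=[[0,0,0,0,0],[0,0,0,0.06,0],[0,0,0,0.06,0],[0,0,0,0.06,0],[0,0,0,0,0]], grip_force=20)

```text
t: 18.57
eef_pos: [570.4, -295.1, 89.0]
ee_rot: [-0.0, 0.688, 0.725, -0.0]
force: [0.2, -0.8, -0.9]
grip_width: 0.104
gripper_force: 20.0
```

>>> servo_tool(commands=[[0,-0.126,0,0.139,0],[0,-0.126,0,0.139,0],[0,-0.126,0,0.139,0],[0,-0.096,0,0.133,0],[0,-0.096,0,0.133,0],[0,-0.096,0,0.133,0],[0,0,0,0,0]], grip_force=10)

```text
t: 19.15
eef_pos: [571.2, -315.8, 63.7]
ee_rot: [-0.0, 0.689, 0.725, -0.0]
force: [-0.2, 0.2, -0.7]
grip_width: 0.108
gripper_force: 10.0
```

```bash
python3 tilt.py
```

```text
side 695 229 normal [-0.009  0.188  0.982] pct [[471.0, -339.0, 29.0], [516.0, -249.0, 43.0], [571.0, -181.0, 61.0]]
scene 1050 265 normal [-0.005  0.183  0.983] pct [[472.0, -340.0, 33.0], [516.0, -255.0, 46.0], [574.0, -182.0, 63.0]]
19.35 [ 571.579 -314.878   64.697] [ 0.756 -0.508 -0.55 ]
```

>>> servo_tool(commands=[[0,-0.08,0,0.14,0],[0,-0.08,0,0.14,0],[0,-0.08,0,0.14,0],[0,-0.06,0,0.12,0],[0,-0.06,0,0.1,0],[0,-0.06,0,0.08,0],[0,0,0,0,0]])

```text
t: 19.93
eef_pos: [571.9, -327.9, 42.4]
ee_rot: [-0.0, 0.688, 0.725, -0.0]
force: [-0.0, -0.3, 0.2]
grip_width: 0.107
gripper_force: 10.0
```

>>> servo_tool(commands=[[0,0,0,0,0],[0,0,0,0,0],[0,0,0,0,0],[0,0,0,-0.2,0],[0,0,0,-0.5,0],[0,0,0,-0.7,0],[0,0,0,-0.7,0],[0,0,0,-0.7,0],[0,0,0,-0.4,0],[0,0,0,-0.2,0],[0,0,0,0,0],[0,0,0,0,0]], grip_force=60)

```text
t: 20.93
eef_pos: [571.9, -327.6, 144.5]
ee_rot: [-0.0, 0.688, 0.725, -0.0]
force: [0.4, 0.2, -0.9]
grip_width: 0.105
gripper_force: 60.0
```

```bash
sed -i "s/save('%s/print('rect',cv2.minAreaRect(Q[:,:2].astype(np.float32)));save('%s/" tilt.py; python3 tilt.py; python3 gap.py scene; python3 -c "
import cv2,glob,numpy as np
a=cv2.imread(sorted(glob.glob('pics/scene2*'))[-1])[105:270,190:410];b=cv2.imread(sorted(glob.glob('pics/side2*'))[-1])[105:255,200:400]
cv2.imwrite('pics/g.png',np.hstack([cv2.resize(a,(400,300),interpolation=2),cv2.resize(b,(400,300),interpolation=2)]))"
```

```text
side 519 180 normal [-0.001  0.018  1.   ] pct [[470.0, -351.0, 133.0], [518.0, -249.0, 136.0], [572.0, -187.0, 139.0]]
rect ((521.3012084960938, -268.5781555175781), (99.17475891113281, 166.91775512695312), 3.0502166748046875)
scene 1057 269 normal [0.023 0.018 1.   ] pct [[471.0, -349.0, 134.0], [511.0, -264.0, 137.0], [574.0, -188.0, 141.0]]
rect ((523.0906372070312, -269.7767333984375), (101.83084106445312, 163.73452758789062), 3.7175323963165283)
21.1333 [ 571.77  -327.433  143.918] [ 0.005  0.658 -1.813]
scene neighbour 0.7 482 local pct [[-53.69417295899991, -77.91060198388467], [-19.803757859744735, 23.331031986745884], [44.84536043009178, 84.2761862768985]]
scene top_tray 0.65 0 local pct 
scene rest 0.77 432 local pct [[-56.64436285790338, -241.8417728785764], [-11.751982519728283, -159.32840071561867], [45.91160688920504, -78.00177931932599]]
21.3333 [ 572.1 -327.6  144.6] [-0.2 -0.4 -0.8]
```

View pics/g.png

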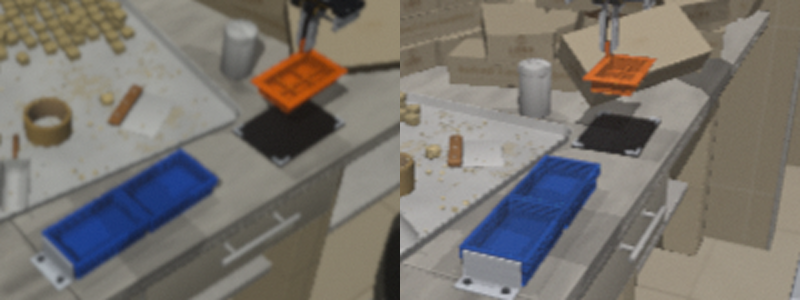

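```bash
python3 -c "
from bench import robot
print(robot.close_job())"
```

```text
the job is handed in; nothing more can be done
None
```

The job is handed in: the loose stack is butted against the fixed one, and after a tilt-first peel the orange tray is held level about 107 mm above the worktop, within about 5 mm of the mat's centre and lengthwise along it; the verdict itself was not returned.

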